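# Start two glue-curing timers in a golf club workshop

### The arm

A 6-joint arm with a two-finger parallel gripper is mounted at the origin on the work surface. World frame = base frame: x ahead of the robot, y to its left, z up, the work surface at z = 0. Lengths are in m, angles in rad, forces in N, time in s.
With the tool pointing down it reaches from about 0.375 to 0.975 m from the base axis. Payload 3.8 kg.
Tool frame: the origin (TCP) lies on the centre line of the jaws, within the pads' length; the fingertips stand 14 mm ahead of it and the grasp point (between the pads) lies 5 mm behind it; z points along the fingers, y is the line along which they close (so a half turn about z gives the same grasp; the last joint's range is limited). The gripper opens to 85 mm and grips with 20 to 120 N. Pads are 22 mm wide; open, the fingers measure 114 mm over their backs; the gripper's body (76 mm by 85 mm) begins 54 mm behind the grasp point. The pads swing forward as they close: fully open they stand 13 mm farther back than shut.
Start: joints at [-1.186, 0.264, 1.604, -0, 1.274, -0.037], TCP at [0.276, -0.616, 0.245] pointing down, gripper open.
Joint ranges: [-2.63, 2.63], [-0.94, 2.18], [0.31, 2.57], [-1.31, 4.45], [0, 2.66], [-2.55, 2.55]. Speed limits (rad/s): [2.57, 2.57, 3.14, 3.14, 3.14, 3.14].

### API

Orientations are given as a rotation vector (axis times angle).
In Python, from workcell import bot, eyes, spot_in gives the robot as it stands.
- The arm moves only by the tool carry_out, never from a script. Its argument "series" is text: rows parted by semicolons, each of 4 numbers parted by spaces: the shift along the world's x, y, z in m, then the turn about the world's z in degrees. In form: tx ty tz roll; .... A call has 1 to 20 rows; each row shifts and turns the commanded pose from where the row before left it; what a row does not reach is not made up. A row lasts 1/8 s, in which the tool goes at most 62.5 mm and 10.7 degrees, less where a joint would pass 70% of its speed; a pose out of reach is approached as far as the arm can. A call is refused whole if a number of a shift passes 0.0625 or a number of a turn 10.7, either way. A call with a gripper value outside its range is refused whole. "jaw" is the gripper command: -1 is shut, 1 is fully open, values between are in proportion, set as the call begins (left out, the last holds). The fingers move at their own pace and stop on an object; "grip_force" is the grip in N (left out, the last holds). Time passes only in rows, so rows that do not move let the fingers close. It gives the time, the measured TCP pose, the force, the opening and the grip force at its end, in the units of the state.
- bot.read_state(): the state, without advancing time (a new reading comes with each control period).
- eyes.read_camera(name): name is "scene" or "top" or "wrist"; returns (picture, depth): 420x560x3 uint8, blue, green, red; 420x560 float32, m along the optical axis (not along the pixel's ray), 0 where there is no reading.
- eyes.get_calibration(name): a dict with "K" (3x3 intrinsics, pixels), "position" and "rotation" of the camera in the world; the wrist camera has in their place "T_tool_cam" (4x4, takes a point from camera to tool coordinates, whose origin is the TCP and whose axes are the flange's). Camera axes: x right, y down, z forward; pixel columns grow to the right and rows downward; lengths in m; the calibration is good to about 2 mm. A picture is of the moment at which its call begins: read the wrist's pose just before it. get_calibration takes no time and is no camera call.
- bot.finish_job(): hands the job in; it is judged then, once.
Trained networks look in the newest picture that a camera, given by its name, has taken for a name from the list of things; names that differ only in an ending like _2 or _b are one class to them, and where a whole thing is asked for, a point or a joint stands for the part that bears it (a point fixed in the world has none). Each returns a list of dicts, best first, with "score" (0 to 1); they miss things now and then, are a little off and sometimes report something else, mostly with a low value. They report only what shows in the picture. A call takes as long as a camera call. They do not tell look-alikes from the thing itself.
- spot_in(camera, target): "rect" ([centre column, centre row, width, height] in pixels, round what is visible of it).
The state is a dict: "time": time; "q": joint angles; "joint_vel": joint speeds; "joint_torque": joint torques, N m; "tool_pos": TCP position; "tcp_rot": TCP orientation; "wrist_force": force on the tool from outside, world axes, zero at the start; "torque": the same for the moment, N m; "width": opening from 0.0 (shut) to 1.0 (fully open); "grip_force": force on a finger pad.
Only numpy, scipy, OpenCV 4.12 (cv2) and the standard library are available. Lean on these libraries where they do the work, as an engineer would, in place of code of your own. Each camera call takes 0.05 s, during which the arm holds its last target. There are 200 camera calls.

### The job

The iron head and the putter head have fresh glue. With the fingertips, gently press the black plunger of the timer on the iron head's board all the way down so that it stays down, then do the same with the timer on the putter head's board, and draw back. Leave the other two boards untouched (the fairway wood's and the one with the tape roll), and do not move, pick up or tip any club head or anything else on the bench.

Things in the scene. Friction and masses are not known exactly. Their poses are not given: they have to be found in the camera images.
- station_iron: curing station carrying the iron head: plywood board 170 (x) x 100 (y) x 12 mm, fixed to the bench, origin at the centre of its underside, z up. A grey timer housing 58 x 64 x 30 mm stands on it at x = -52 mm (the robot's side), its top 42 mm above the bench; the thing it carries stands around x = +38 mm. All four stations are alike but for what they carry.
- timer_iron (a joint): plunger of the timer on the station with the iron head: 0 = fully up (timer off), 0.012 m = fully down (timer running). It slides straight down, resists with about 2.5 N all the way, has no spring, stays where it is pushed, and meets a hard stop at 0.012. It starts within 1 mm of fully up.
- timer_iron_top (a point): centre of the flat top of that plunger: a plain black disc 32 mm across, 58 mm above the bench when fully up, 46 mm when fully down (then still 4 mm proud of the housing)
- station_putter: curing station carrying the putter head: plywood board 170 (x) x 100 (y) x 12 mm, fixed to the bench, origin at the centre of its underside, z up. A grey timer housing 58 x 64 x 30 mm stands on it at x = -52 mm (the robot's side), its top 42 mm above the bench; the thing it carries stands around x = +38 mm. All four stations are alike but for what they carry.
- timer_putter (a joint): plunger of the timer on the station with the putter head: 0 = fully up (timer off), 0.012 m = fully down (timer running). It slides straight down, resists with about 2.5 N all the way, has no spring, stays where it is pushed, and meets a hard stop at 0.012. It starts within 1 mm of fully up.
- timer_putter_top (a point): centre of the flat top of that plunger: a plain black disc 32 mm across, 58 mm above the bench when fully up, 46 mm when fully down (then still 4 mm proud of the housing)
- station_wood: curing station carrying the fairway-wood head: plywood board 170 (x) x 100 (y) x 12 mm, fixed to the bench, origin at the centre of its underside, z up. A grey timer housing 58 x 64 x 30 mm stands on it at x = -52 mm (the robot's side), its top 42 mm above the bench; the thing it carries stands around x = +38 mm. All four stations are alike but for what they carry.
- timer_wood (a joint): plunger of the timer on the station with the fairway-wood head: 0 = fully up (timer off), 0.012 m = fully down (timer running). It slides straight down, resists with about 2.5 N all the way, has no spring, stays where it is pushed, and meets a hard stop at 0.012. It starts within 1 mm of fully up.
- timer_wood_top (a point): centre of the flat top of that plunger: a plain black disc 32 mm across, 58 mm above the bench when fully up, 46 mm when fully down (then still 4 mm proud of the housing)
- station_empty: curing station carrying the roll of tape (no club head): plywood board 170 (x) x 100 (y) x 12 mm, fixed to the bench, origin at the centre of its underside, z up. A grey timer housing 58 x 64 x 30 mm stands on it at x = -52 mm (the robot's side), its top 42 mm above the bench; the thing it carries stands around x = +38 mm. All four stations are alike but for what they carry.
- timer_empty (a joint): plunger of the timer on the station with the roll of tape (no club head): 0 = fully up (timer off), 0.012 m = fully down (timer running). It slides straight down, resists with about 2.5 N all the way, has no spring, stays where it is pushed, and meets a hard stop at 0.012. It starts within 1 mm of fully up.
- timer_empty_top (a point): centre of the flat top of that plunger: a plain black disc 32 mm across, 58 mm above the bench when fully up, 46 mm when fully down (then still 4 mm proud of the housing)
- iron_head: steel iron head, loose, sole on the board: leaning thin blade 76 mm long (y), 57 mm high, upright hosel with a black ferrule to 77 mm above the board at its +y end; origin at the centre of its underside
- putter_head: steel mallet putter head, loose, sole on the board, U-shaped from above: a straight bar 92 mm long (y), 18 mm deep, 26 mm high, with two prongs 20 mm wide and 18 mm high running back from its ends (75 mm deep over all), and a hosel with a black ferrule to 79 mm above the board near +y; origin in the middle of its underside
- wood_head: dark fairway-wood head, loose: domed round body 86 mm across, 41 mm high, hosel with a black ferrule to 75 mm above the board; origin at the centre of its underside
- tape_roll: roll of tape lying flat, outer diameter 76 mm, 19 mm high, loose; origin at the centre of its underside
- glue_bottle: glue bottle standing behind the stations, diameter 44 mm, 115 mm high; origin at the centre of its underside
- ferrule_jar: small glass jar standing behind the stations, diameter 60 mm, 65 mm high; origin at the centre of its underside
- ruler_block: aluminium gauge block 50 x 35 x 25 mm behind the stations; origin at the centre of its underside
Things that resemble listed ones, but are neither listed nor needed, are in the scene too. What is shaped like the station_empty but yellow is not meant.

How it is judged:
By the outcome, as a careful person would: the job done as asked, in the order asked, and still so for the second after the job is handed in, with the robot touching nothing.
It also fails if it takes over 40 s, if anything falls off the work surface, if the arm or the gripper's body presses on something with over 40 N, if the wrist force passes 120 N, or if a joint passes its speed limit or range.

## Working session

There is one attempt and no reset: what is moved stays moved. The work goes in short steps, Python scripts to look and compute and a tool call to move; the robot and the scene stay as the last step left them, time stands still between calls to the robot, and variables do not carry over. Pictures are saved under pics/ and viewed, at most 10 in all, crops included, and the job is handed in when it is done.

Besides the shell and the picture viewer there is one more tool, called after ">>>" as name(argument=value, ...) on one line, values as JSON. carry_out: Moves the arm, as the interface text tells. Its arguments: {"type":"object","properties":{"series":{"type":"string"},"jaw":{"type":"number"},"grip_force":{"type":"number"}},"required":["series"]}

```bash
mkdir -p pics; cat > h.py <<'E'
import numpy as np,cv2
from workcell import bot,eyes,spot_in
def world(cam,d,u,v):
    c=eyes.get_calibration(cam);K=np.array(c["K"]);R=np.array(c["rotation"])
    if R.shape!=(3,3): R=cv2.Rodrigues(R)[0]
    z=d[int(v),int(u)]
    return R@(z*np.linalg.inv(K)@[u,v,1])+np.array(c["position"])
E
python3 - <<'E'
from h import *
for cam in("top","scene"):
    p,d=eyes.read_camera(cam);cv2.imwrite(f"pics/{cam}.png",p);np.save(cam,d)
    for t in("station_iron","timer_iron_top","iron_head","putter_head","wood_head","tape_roll"):
        for r in spot_in(cam,t)[:6]:
            u,v,w,h=r["rect"];print(cam,t,round(r["score"],2),np.round(r["rect"]),world(cam,d,u,v).round(3))
print(bot.read_state())
E
```

```text
top station_iron 0.95 [275. 194.  35.  60.] [ 0.568 -0.104  0.013]
top timer_iron_top 0.4 [275. 211.  14.   8.] [ 0.513 -0.106  0.057]
top iron_head 0.78 [271. 177.  38.  21.] [ 0.608 -0.094  0.036]
top putter_head 0.98 [197. 166.  37.  32.] [0.642 0.108 0.012]
top wood_head 0.97 [102. 183.  40.  32.] [0.578 0.342 0.051]
top tape_roll 0.89 [365. 202.  27.  30.] [ 0.554 -0.345  0.01 ]
scene station_iron 0.93 [313. 228.  68.  49.] [ 0.57  -0.108  0.01 ]
scene timer_iron_top 0.39 [302. 205.   7.  11.] [ 0.519 -0.099  0.054]
scene iron_head 0.92 [329. 224.  27.  35.] [ 0.629 -0.113  0.068]
scene iron_head 0.38 [237. 256.  63.  62.] [ 0.524 -0.337  0.029]
scene wood_head 0.94 [412. 152.  25.  34.] [0.571 0.344 0.046]
scene tape_roll 0.6 [245. 265.  30.  30.] [ 0.549 -0.333  0.013]
scene tape_roll 0.5 [302. 206.   8.  13.] [ 0.52  -0.1    0.053]
{'time': 0.7, 'q': array([-1.18593670e+00,  2.63814473e-01,  1.60394976e+00,  9.41390835e-07,
        1.27373059e+00, -3.69089119e-02]), 'joint_vel': array([-0.00148036,  0.00106239, -0.00109648, -0.00076871,  0.00023501,
       -0.0006999 ]), 'joint_torque': array([ 1.34174810e-03, -5.14828706e+01, -3.67608654e+01,  1.13053634e-04,
        6.65490152e-04, -1.65969137e-06]), 'tool_pos': array([ 0.27632491, -0.61586007,  0.24536459]), 'tcp_rot': array([3.07190045e+00, 6.57592265e-01, 2.79917603e-05]), 'wrist_force': array([ 0.41883085, -0.56293012, -0.12350943]), 'torque': array([ 0.00283344, -0.05833468, -0.02409767]), 'grip_force': 0.0, 'width': 0.9996789258210869}
```

```bash
python3 - <<'E'
import cv2
for c,r in(("top",(110,300,60,440)),("scene",(90,340,180,480))):
    p=cv2.imread(f"pics/{c}.png")[r[0]:r[1],r[2]:r[3]]
    cv2.imwrite(f"pics/{c}_crop.png",cv2.resize(p,None,fx=2,fy=2,interpolation=3))
E
```

```text
(no output)
```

View pics/top_crop.png

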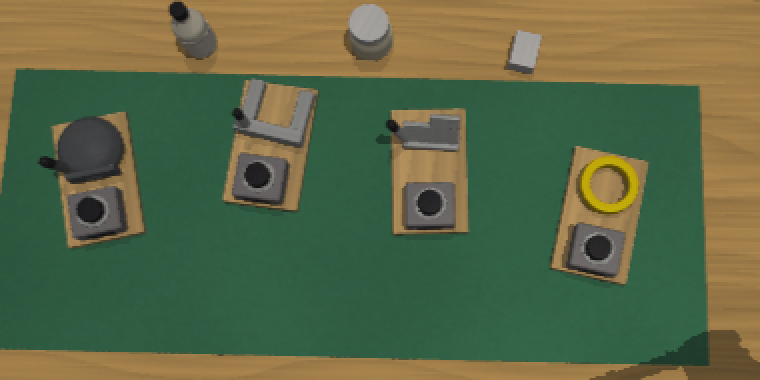

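View pics/scene_crop.png

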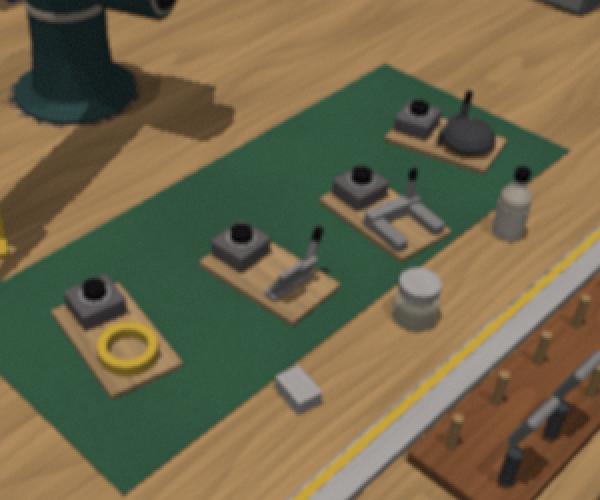

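The top crop shows, from left to right, the wood, putter, iron and tape stations. The iron's plunger is at about (274, 211) in the full top picture and the putter's at about (188, 197). Next I measure both discs from depth.

```bash
python3 - <<'E'
from h import *
for cam in("top","scene"):
    p=cv2.imread(f"pics/{cam}.png");d=np.load(cam+".npy")
    vv,uu=np.nonzero(d>0)
    c=eyes.get_calibration(cam);K=np.array(c["K"]);R=np.array(c["rotation"])
    z=d[vv,uu];P=(R@(np.linalg.inv(K)@np.stack([uu*z,vv*z,z]))).T+np.array(c["position"])
    g=p.max(2)[vv,uu]
    for n,a in(("iron",(.515,-.103)),("putter",(.55,.13))):
        m=(np.hypot(P[:,0]-a[0],P[:,1]-a[1])<.045)&(g<55)&(P[:,2]>.05)
        Q=P[m];print(cam,n,m.sum(),Q.mean(0).round(4),Q.min(0).round(3),Q.max(0).round(3))
E
```

```text
Traceback (most recent call last):
ValueError: operands could not be broadcast together with shapes (234268,) (3,)
```

>>> carry_out(series="0.04 0.06 0 0;0.04 0.06 0 0;0.04 0.06 0 0;0.04 0.06 0 0;0.04 0.06 0 0;0.01 0.06 0 0;0 0.06 0 0;0 0.06 0 0;0 0.02 0 0;0 0 0 0;0 0 0 0", jaw=-1, grip_force=20)

```text
time: 2.08
tool_pos: [0.4599, -0.1565, 0.2455]
tcp_rot: [3.071, 0.657, 0.0]
wrist_force: [0.4, -0.1, 0.5]
width: -0.001
grip_force: 0.0
```

```bash
cat >> h.py <<'E'
def cloud(cam,p,d):
    c=eyes.get_calibration(cam);K=np.array(c["K"])
    if cam=="wrist":
        s=bot.read_state();T=np.array(c["T_tool_cam"]);Rt=cv2.Rodrigues(np.array(s["tcp_rot"]))[0]
        R=Rt@T[:3,:3];t=Rt@T[:3,3]+s["tool_pos"]
    else:
        R=np.array(c["rotation"],float);R=R if R.shape==(3,3) else cv2.Rodrigues(R)[0];t=np.array(c["position"])
    vv,uu=np.nonzero(d>0);z=d[vv,uu]
    return (R@np.linalg.inv(K)@np.stack([uu*z,vv*z,z])).T+t,p.max(2)[vv,uu]
def discs(cam,p,d,thr=55):
    P,g=cloud(cam,p,d)
    for n,a in(("iron",(.515,-.103)),("putter",(.55,.13))):
        m=(np.hypot(P[:,0]-a[0],P[:,1]-a[1])<.05)&(g<thr)&(P[:,2]>.05)&(P[:,2]<.064)
        Q=P[m];
        if len(Q): print(cam,n,len(Q),Q.mean(0).round(4),Q.min(0).round(3),Q.max(0).round(3))
E
python3 - <<'E'
from h import *
for cam in("top","scene"): discs(cam,cv2.imread(f"pics/{cam}.png"),np.load(cam+".npy"))
p,d=eyes.read_camera("wrist");cv2.imwrite("pics/w1.png",p);np.save("w1",d);discs("wrist",p,d)
print(bot.read_state()["tool_pos"])
E
```

```text
top iron 108 [ 0.5142 -0.105   0.0582] [ 0.499 -0.12   0.051] [ 0.53  -0.091  0.062]
top putter 122 [0.5442 0.1155 0.058 ] [0.53  0.101 0.05 ] [0.56  0.131 0.064]
scene iron 80 [ 0.5196 -0.1068  0.0557] [ 0.503 -0.121  0.05 ] [ 0.534 -0.091  0.06 ]
scene putter 72 [0.549  0.1142 0.0561] [0.531 0.1   0.05 ] [0.565 0.133 0.061]
wrist iron 662 [ 0.5154 -0.1026  0.0571] [ 0.502 -0.12   0.054] [ 0.532 -0.09   0.06 ]
[ 0.45983836 -0.15678499  0.24544969]
```

View pics/w1.png

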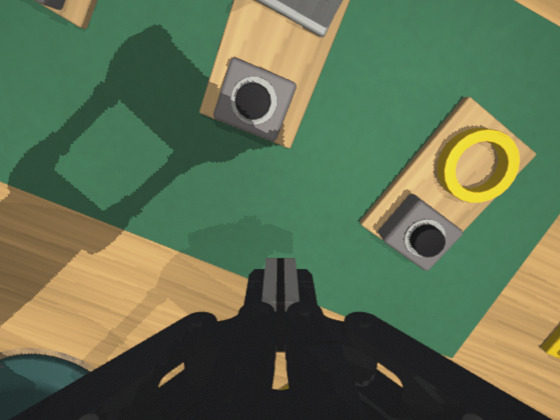

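The wrist picture shows the iron's plunger at about (254, 99), with the tape station on the right. I'll go above the iron's plunger first.

>>> carry_out(series="0.028 0.026 -0.01 0;0.028 0.026 -0.01 0;0 0 -0.03 0;0 0 -0.03 0;0 0 -0.03 0;0 0 -0.02 0;0 0 -0.01 0;0 0 -0.01 0;0 0 0 0;0 0 0 0")

```text
time: 3.38
tool_pos: [0.5163, -0.1041, 0.0961]
tcp_rot: [3.071, 0.657, 0.002]
wrist_force: [0.2, 0.1, -0.1]
width: -0.001
grip_force: 0.0
```

>>> carry_out(series="0 0 -0.008 0;0 0 -0.008 0;0 0 -0.004 0;0 0 -0.003 0;0 0 -0.003 0;0 0 -0.003 0;0 0 -0.003 0;0 0 -0.002 0;0 0 0 0")

```text
time: 4.5
tool_pos: [0.5159, -0.1039, 0.0611]
tcp_rot: [3.072, 0.658, 0.001]
wrist_force: [-0.4, -0.0, -0.3]
width: 0.004
grip_force: 0.0
```

>>> carry_out(series="0 0 -0.001 0;0 0 -0.001 0")

```text
time: 4.75
tool_pos: [0.5161, -0.104, 0.06]
tcp_rot: [3.072, 0.658, 0.001]
wrist_force: [-3.8, 1.2, 9.9]
width: -0.001
grip_force: 5.0
```

>>> carry_out(series="0 0 0 0;0 0 0.01 0;0 0 0.03 0;0 0 0.03 0;0 0 0.03 0;-0.02 0.02 0.03 0;-0.01 0.05 0.03 0;0 0.05 0 0;0 0.02 0 0;0 0 0 0;0 0 0 0")

```text
time: 6.12
tool_pos: [0.4857, 0.0357, 0.2194]
tcp_rot: [3.071, 0.658, 0.0]
wrist_force: [-0.1, 0.6, -0.1]
width: 0.001
grip_force: 0.0
```

```bash
python3 - <<'E'
from h import *
print(bot.read_state()["tool_pos"])
p,d=eyes.read_camera("wrist");cv2.imwrite("pics/w2.png",p)
P,g=cloud("wrist",p,d)
for n,a in(("iron",(.515,-.104)),("putter",(.545,.115))):
    r=np.hypot(P[:,0]-a[0],P[:,1]-a[1]);m=(r<.012)&(g<60);h=(r>.024)&(r<.028)&(P[:,2]>.035)
    print(n,m.sum(),np.median(P[m],0),"housing z",np.median(P[h,2]))
discs("wrist",p,d)
E
```

```text
[0.48568732 0.0356545  0.21935982]
iron 491 [ 0.51499716 -0.10382136  0.04587688] housing z 0.04182342062625116
putter 764 [0.54516671 0.1151462  0.0579281 ] housing z 0.04202762936780324
wrist putter 991 [0.5459 0.1174 0.0578] [0.532 0.101 0.051] [0.563 0.131 0.06 ]
```

View pics/w2.png

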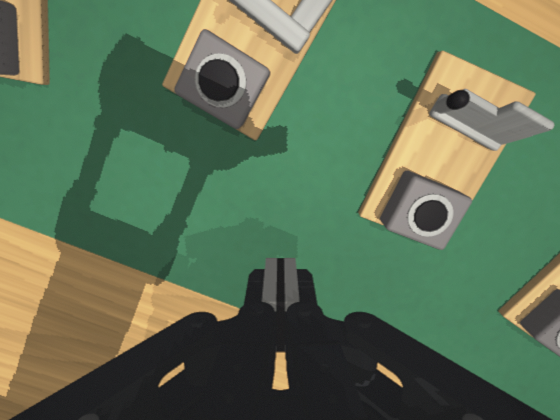

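The iron's timer is down: its disc at about (430, 214) reads 46 mm high, which is 4 mm proud of the housing. The putter's plunger at about (220, 79) is still up, at (0.546, 0.116). I'll press that one next.

>>> carry_out(series="0.03 0.04 0 0;0.03 0.04 0 0;0 0 -0.03 0;0 0 -0.03 0;0 0 -0.03 0;0 0 -0.02 0;0 0 -0.01 0;0 0 0 0;0 0 0 0")

```text
time: 7.3
tool_pos: [0.5467, 0.116, 0.1003]
tcp_rot: [3.072, 0.657, 0.003]
wrist_force: [0.0, -0.4, -0.3]
width: 0.003
grip_force: 0.0
```

>>> carry_out(series="0 0 -0.01 0;0 0 -0.01 0;0 0 -0.004 0;0 0 -0.004 0;0 0 -0.003 0;0 0 -0.003 0;0 0 -0.003 0;0 0 -0.002 0;0 0 -0.001 0;0 0 0 0")

```text
time: 8.55
tool_pos: [0.5457, 0.1162, 0.06]
tcp_rot: [-3.072, -0.658, 0.0]
wrist_force: [-4.5, 0.1, 6.4]
width: -0.002
grip_force: 3.5
```

>>> carry_out(series="0 0 -0.0005 0;0 0 0 0;0 0 0.01 0;0 0 0.03 0;0 0 0.03 0;0 0 0.03 0;-0.03 -0.03 0.03 0;-0.03 -0.03 0.03 0;0 0 0 0;0 0 0 0")

```text
time: 9.8
tool_pos: [0.4861, 0.0563, 0.2189]
tcp_rot: [-3.072, -0.657, -0.002]
wrist_force: [0.7, 0.2, -1.3]
width: 0.0
grip_force: 0.0
```

```bash
python3 - <<'E'
from h import *
print(bot.read_state()["tool_pos"])
p,d=eyes.read_camera("wrist");cv2.imwrite("pics/w3.png",p)
P,g=cloud("wrist",p,d)
for n,a in(("iron",(.515,-.104)),("putter",(.545,.115))):
    r=np.hypot(P[:,0]-a[0],P[:,1]-a[1]);m=(r<.012)&(g<60);h=(r>.024)&(r<.028)&(P[:,2]>.035)
    print(n,m.sum(),np.median(P[m],0),"housing z",np.median(P[h,2]))
p,d=eyes.read_camera("top");q=cv2.imread("pics/top.png")
cv2.imwrite("pics/cmp.png",cv2.resize(np.vstack([q[110:260,60:440],p[110:260,60:440]]),None,fx=1.9,fy=1.9))
E
```

```text
[0.48611462 0.05628364 0.21889692]
iron 483 [ 0.5151956  -0.10366964  0.04521354] housing z 0.0411533905839096
putter 560 [0.54368461 0.11675541 0.04536432] housing z 0.041283319612206715
```

View pics/cmp.png

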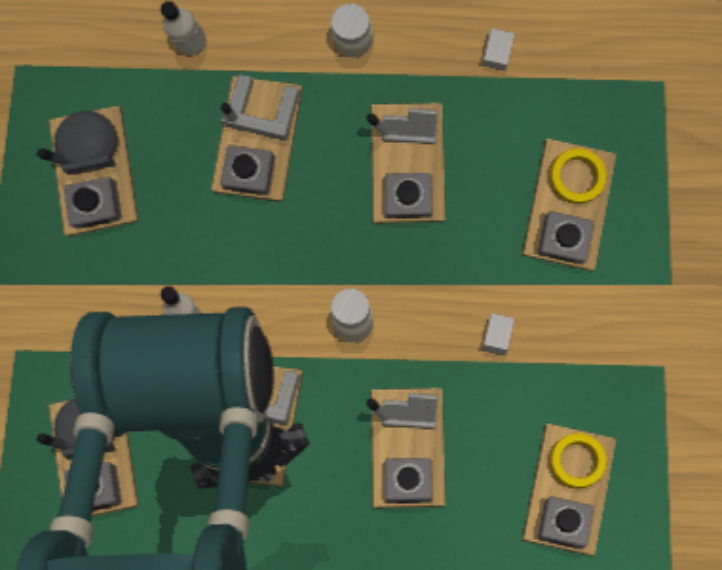

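Comparing before (top half) and after (bottom half), everything in view is where it was. Both plungers read 4 mm above their housings, and the arm is clear, so I'm handing in.

```bash
python3 -c "
from workcell import bot
print(bot.finish_job())"
```

```text
the job is handed in; nothing more can be done
None
```

I pressed the iron's timer and then the putter's fully down; both still read down (4 mm above their housings) after I drew the arm clear, nothing else in view had moved, and the job is handed in.

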